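# Draw the lint filter from under the dehumidifier flap and hold it over the dustpan

### The job

Lift the flap on top of the white dehumidifier all the way up so it stands open, draw the lint filter straight up out of its slot by its tab, and hold it hanging upright over the middle of the grey dustpan, its lower edge a few centimetres above the pan (not touching it) and its wide face in line with the pan's straight mouth, ready for brushing. Finish while still holding the filter there in the gripper, with the flap left open, and leave the dustpan, spray bottle, jar and lint roller where they stand.

Things in the scene. Friction and masses are not known exactly. Their poses are not given: they have to be found in the camera images.
- unit: White dehumidifier, fixed, 200 (x) x 240 (y) x 150 mm high. Origin: centre of its underside; front faces its -x. Under the flap is an open well, x -70 to 50 and y -75 to 75 mm; its floor (deck) is 105 mm above the underside, 45 below the rim. A slot in the deck, 15 (x) by 106 mm (y), centred at x = -10, y = 0, holds the filter.
- flap (a joint): Hinge of the flap, rad: 0 = shut flat on the rim, grows as the front edge is lifted, stop at 1.75 (a little past upright). May start slightly ajar. Friction hinge: the flap (132 mm deep, 164 wide, 6 thick, 90 g) stays at any angle where it is left; raising it takes about 2 N at the pull.
- flap_hinge (a point): Point on the hinge axis, at the middle of the flap's rear edge: 60 mm behind (unit +x of) the unit's origin and 150.5 mm above its underside. The axis runs along the unit's y.
- flap_grip (a point): Centre of the grey pull on the flap: an upright disc 28 mm in diameter, 18 mm thick along the flap's y (flat faces to either side), on a 16 mm wide neck. It lies 108 mm from the hinge towards the front and 34 mm above the flap's underside (28 above its upper face). Pinched across its flat faces, the disc can pivot between the fingers as the flap turns.
- filter_center (a point): Centre of the loose lint filter (0.12 kg, 126 mm tall), hidden under the flap; 63 mm above its lower edge; z up, y along its width. From below: meshed plate 10 (x) x 100 (y) x 85 mm tall; flange 24 x 116 x 4 mm resting on the deck; white tab 12 (x) x 32 (y) x 37 mm tall. In the slot it is parallel to the unit's axes, lower edge 20 mm above the underside, 2.5 to 3 mm play all round.
- filter_grip (a point): Middle of the filter's tab, 45 mm above the filter's centre and 18 mm below the tab's top.
- pan_center (a point): Middle of the upper face of the loose grey dustpan's floor, 4 mm above the work surface. Pan 180 mm (its x) x 200 mm (its y), side walls 30 mm and rear wall 36 mm high; the open straight mouth is its -x edge and runs along its y; a handle reaches 212 mm from here towards +x, its top 34 mm high.
- spray_center (a point): Clear plastic spray bottle with white trigger head, 76 mm in diameter, 224 mm tall, standing; point 110 mm up its axis.
- jar_center (a point): White ceramic jar with screw-top lid, 96 mm in diameter, 130 mm tall, standing; point 65 mm up its axis.
- roller_center (a point): Lint roller with mint green handle lying along its x, 48 mm thick, reaching 100 mm to +x (paper roll) and 110 mm to -x (handle) of this point, which is on its axis 24 mm up.

How it is judged (in metres and radians):
On the way, in this order (a step that is already met when the one before it is completed fails the run):
1. the flap is lifted up to stand open while the filter is still in its slot (value of joint flap above 1.2 rad and z of filter_center in the frame of unit below 0.1 m), for 0.2 s.
2. the filter is drawn up out of the unit in the gripper, its lower edge above the rim (z of filter_center in the frame of unit above 0.213 m and value of joint flap above 1.2 rad and contact force between the fingers and filter above 0.5 N), for 0.1 s.
At the end, for the whole second after the job is handed in: Filter held by the fingers alone, centre within 40 mm (level) of the pan floor's middle, lower edge 40 to 160 mm above the work surface, touching neither pan nor unit, upright within 0.25 rad, width along the mouth within 0.3 rad; flap beyond 1.2 rad; pan and bystanders moved under 30 mm (contact force between the fingers and filter above 0.5 N and value of joint flap above 1.2 rad and horizontal distance between filter_center and pan_center below 0.04 m and height (world z) of filter_center between 0.103 and 0.223 m and angle between filter_center's own z axis and vertical below 0.25 rad and angle between the y axis of filter_center and the y axis of pan_center, either way round below 0.3 rad and contact force between filter and dustpan below 0.05 N and contact force between filter and unit below 0.05 N and distance of each of pan_center, spray_center, jar_center, roller_center from where it was at the start of the episode below 0.03 m); the arm keeps its last pose, push and grip.
It fails at once if the spray bottle is knocked or moved more than 40 mm (distance of spray_center from where it was at the start of the episode above 0.04 m).
It fails at once if the jar is knocked or moved more than 40 mm (distance of jar_center from where it was at the start of the episode above 0.04 m).
It fails at once if the lint roller is knocked or moved more than 40 mm (distance of roller_center from where it was at the start of the episode above 0.04 m).
It fails at once if the dustpan is knocked or moved more than 40 mm (distance of pan_center from where it was at the start of the episode above 0.04 m).
It also fails if it takes over 51 s, if anything falls off the work surface, if the arm or the gripper's body presses on something with over 40 N, if the wrist force passes 120 N, or if a joint passes its speed limit or range.

### The arm

A 6-joint arm with a two-finger parallel gripper is mounted at the origin on the work surface. World frame = base frame: x ahead of the robot, y to its left, z up, the work surface at z = 0. Lengths are in mm, angles in rad, forces in N, time in s.
With the tool pointing down it reaches from about 275 to 825 mm from the base axis. Payload 4.9 kg.
Tool frame: the origin (TCP) lies midway between the tips of the shut fingers; the grasp point (between the pads) lies 19 mm behind it; z points along the fingers, y is the line along which they close (so a half turn about z gives the same grasp; the last joint's range is limited). The gripper opens to 85 mm and grips with 20 to 120 N. Pads are 22 mm wide; open, the fingers measure 114 mm over their backs; the gripper's body (76 mm by 85 mm) begins 54 mm behind the grasp point. The pads swing forward as they close: fully open they stand 13 mm farther back than shut.
Start: joints at [-1.465, 0.326, -0.193, 1.052, 0, 1.437], TCP at [130.641, -534.277, 198.081] pointing down, gripper open.
Joint ranges: [-2.65, 2.65], [-0.97, 1.79], [-1.3, 1.35], [-1.93, 2.1], [-1.47, 1.37], [-3.14, 3.14]. Speed limits (rad/s): [2.57, 2.57, 3.14, 3.14, 3.14, 3.14].

### API

Orientations are given as a unit quaternion [w, x, y, z].
In Python, from workcell import sense, eyes, workorder gives the robot as it stands.
- The arm moves only by the shell command python3 -m handwheel 'ROWS' [FORCE]. ROWS is JSON, a list that holds one entry, the list of rows, each a list of 5 numbers: the shift along the tool's x, y, z in cm, then the turn about the tool's z in degrees, then the finger opening in cm, from 0 to 8.54. A call has 1 to 12 rows; each row shifts and turns the commanded pose from where the row before left it, along the tool's axes as they then stand; what a row does not reach is not made up. A row lasts 1/8 s, in which the tool goes at most 62.5 mm and 10.7 degrees, less where a joint would pass 70% of its speed; a pose out of reach is approached as far as the arm can. A call is refused whole if a number of a shift passes 6.25 or a number of a turn 10.7, either way. A call with a gripper value outside its range is refused whole. The fingers move at their own pace and stop on an object; FORCE is the grip in N (left out, the last holds). Time passes only in rows, so rows that do not move let the fingers close. It gives the time, the measured TCP pose, the force, the opening and the grip force at its end, in the units of the state.
- sense(): the state, without advancing time (a new reading comes with each control period).
- eyes.get_image(name): name is "side" or "top"; returns a dict with "img" (384x512x3 uint8, red, green, blue), "vertical_fov" (degrees; the focal length in pixels is half the picture's height over the tangent of half this angle, whatever the lens; pixels are square), "cx", "cy" (the principal point, pixels), "eye" and "orientation" of the camera in the world. Camera axes: x right, y down, z forward; pixel columns grow to the right and rows downward; lengths in mm; the calibration is good to about 2 mm. A picture is of the moment at which its call begins. There is no depth.
- workorder.close_job(): hands the job in; it is judged then, once.
The state is a dict: "t": time; "joint_pos": joint angles; "qd": joint speeds; "joint_torque": joint torques, N m; "position": TCP position; "tool_rot": TCP orientation; "ft_force": force on the tool from outside, world axes, zero at the start; "torque": the same for the moment, N m; "gripper_width": opening from 0.0 (shut) to 1.0 (fully open); "grip_force": force on a finger pad.
Only numpy, scipy, OpenCV 4.12 (cv2) and the standard library are available. Lean on these libraries where they do the work, as an engineer would, in place of code of your own. Each camera call takes 0.05 s, during which the arm holds its last target. There are 200 camera calls.

## Working session

There is one attempt and no reset: what is moved stays moved. The work goes in short steps, Python scripts to look and compute and a shell command to move; the robot and the scene stay as the last step left them, time stands still between calls to the robot, and variables do not carry over. Pictures are saved under pics/ and viewed, at most 10 in all, crops included, and the job is handed in when it is done.

```bash
mkdir -p pics; ls
python3 - <<'E'
from workcell import sense, eyes
import cv2
print(sense())
for n in("top","side"):
    d=eyes.get_image(n); cv2.imwrite(f"pics/{n}0.png",d["img"][:,:,::-1])
    print(n,{k:v for k,v in d.items() if k!="img"})
E
```

```text
pics
{'t': 0.0, 'joint_pos': array([-1.46518638e+00,  3.26930277e-01, -1.93567802e-01,  1.05199272e+00,
       -1.23473654e-05,  1.43659705e+00]), 'qd': array([-0.00203749,  0.0001647 , -0.00095412, -0.00056652,  0.00034733,
       -0.00030088]), 'joint_torque': array([ 4.28701769e-04, -4.43395865e+01,  2.62442851e+01,  1.53315294e-02,
       -1.69614646e-04,  2.11316063e-06]), 'position': array([ 130.57547486, -533.6318605 ,  197.31538768]), 'tool_rot': array([-8.47238439e-04,  9.92819694e-01,  1.19617462e-01,  5.93750379e-06]), 'ft_force': array([ 0.12307506, -0.0944126 ,  0.1265376 ]), 'torque': array([-0.02321285, -0.01157445,  0.03138773]), 'grip_force': 0.0, 'gripper_width': 0.993655142620423}
top {'vertical_fov': 49.543925203376226, 'cx': 253.8147270933791, 'cy': 192.3630606055062, 'eye': array([ 367.47768222,   12.39093703, 1541.45921993]), 'orientation': array([ 0.06109963, -0.70258643,  0.70605073, -0.06427675])}
side {'vertical_fov': 47.969930483917075, 'cx': 254.54644940474634, 'cy': 193.54062085745923, 'eye': array([  158.17345817, -1241.65360709,  1183.67688826]), 'orientation': array([-0.42588456,  0.8886109 , -0.14823738,  0.08377758])}
```

View pics/top0.png

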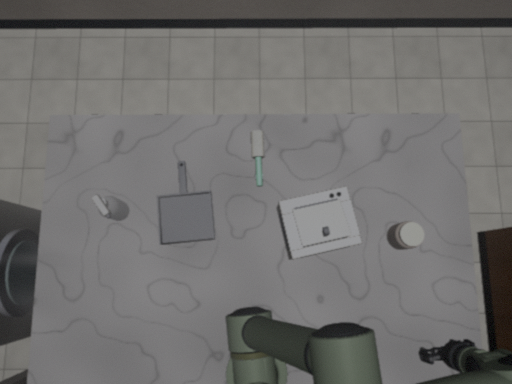

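View pics/side0.png

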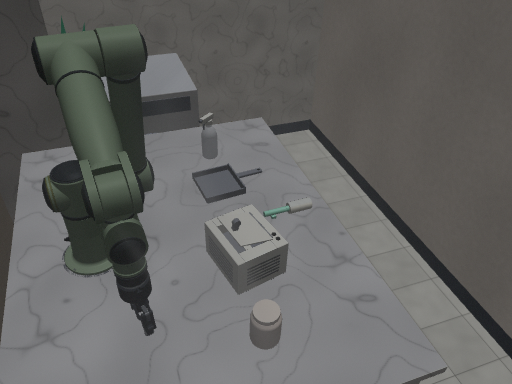

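```bash
cat > h.py <<'E'
import numpy as np
from scipy.spatial.transform import Rotation as R
def rot(q): return R.from_quat(np.r_[q[1:],q[0]])
CAM={'top':(49.543925203376226,253.8147270933791,192.3630606055062,[367.47768222,12.39093703,1541.45921993],[0.06109963,-0.70258643,0.70605073,-0.06427675]),
'side':(47.969930483917075,254.54644940474634,193.54062085745923,[158.17345817,-1241.65360709,1183.67688826],[-0.42588456,0.8886109,-0.14823738,0.08377758])}
def ray(c,u,v):
    f,cx,cy,e,q=CAM[c]; F=192/np.tan(np.radians(f/2))
    return np.array(e),rot(q).apply([(u-cx)/F,(v-cy)/F,1])
def atz(c,u,v,z):
    e,d=ray(c,u,v); return e+d*(z-e[2])/d[2]
def proj(c,p):
    f,cx,cy,e,q=CAM[c]; F=192/np.tan(np.radians(f/2))
    x=rot(q).inv().apply(np.array(p,float)-e); return (x[...,:2].T/x[...,2]).T*F+[cx,cy]
E
python3 - <<'E'
import cv2,numpy as np
a=cv2.imread('pics/top0.png')[180:270,270:370]; b=cv2.imread('pics/top0.png')[150:250,90:220]
s=cv2.imread('pics/side0.png')[190:300,190:300]
cv2.imwrite('pics/c1.png',np.hstack([cv2.resize(a,(400,360),interpolation=3),cv2.resize(b,(400,308),interpolation=3)if 0 else cv2.resize(s,(360,360),interpolation=3)]))
E
```

```text
(no output)
```

View pics/c1.png

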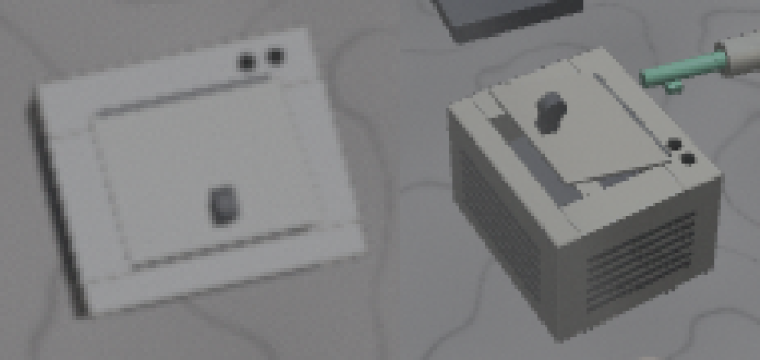

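Run:
```python
from h import *
from scipy.optimize import least_squares as ls
def T(p,L): c,s=np.cos(p[2]),np.sin(p[2]); L=np.array(L,float); return np.c_[p[0]+c*L[:,0]-s*L[:,1],p[1]+s*L[:,0]+c*L[:,1],L[:,2]]
C=[[100,120,150],[100,-120,150],[-100,-120,150],[-100,120,150]]
t=np.array([[279.6,201.6],[347.6,186.6],[361.6,241.1],[292.6,258.1]])
s=np.array([[252,204.4],[287.6,243.3],[239.3,265.6],[204.5,222]])
f=lambda p:np.r_[(proj('top',T(p,C))-t).ravel(),(proj('side',T(p,C))-s).ravel()]
r=ls(f,[450,-200,.2]);u=r.x;print('unit',u,f(u).round(1))
def G(q,m=(108,34)): a=q; return [60-m[0]*np.cos(a)+m[1]*np.sin(a)*1,0,150.5+m[0]*np.sin(a)+m[1]*np.cos(a)]
g=lambda q:np.r_[proj('top',T(u,[G(q[0])]))[0]-[325.4,231.2],proj('side',T(u,[G(q[0])]))[0]-[235.9,223.6]]
r=ls(g,[.2]);print('flap',r.x,g(r.x),T(u,[G(r.x[0])]))
P=[[90,100,36],[90,-100,36],[-90,-100,30],[-90,100,30]]
tp=np.array([[158,196],[212,191],[215,240],[161,244]])
f=lambda p:(proj('top',T(p,P))-tp).ravel()
r=ls(f,[450,200,.1]);print('pan',r.x,f(r.x).round(1)); print(proj('top',T(r.x,[[212,0,30]])))
print('spray',atz('top',104,206,110),'jar',atz('top',409,234,130),'roller',atz('top',257,158,24))
```

```text
unit [ 5.15410224e+02 -2.18239809e+02  2.16934663e-01] [-0.6 -0.7 -0.2 -0.9  1.4  2.1  0.3  1.2  0.3 -1.2  2.2 -0.8 -0.7 -0.2
 -0.2 -0.4]
flap [0.21281836] [ 1.0242543   0.44069309  0.43276734 -0.04931875] [[ 477.92769182 -226.5010715   206.54421884]]
pan [5.46146522e+02 2.50408699e+02 7.90858135e-02] [-0.2 -0.6  0.2 -0.1  0.7 -0.  -0.7  0.7]
[[183.47903884 161.39236671]]
spray [578.60388482 525.35280309 110.        ] jar [ 474.88521589 -520.11690067  130.        ] roller [771.00147488  -7.85251891  24.        ]
```

```bash
cat >> h.py <<'E'
from workcell import sense
def delta(p,yaw):
    """rows to world TCP target p (mm), tool-x yaw; assuming turn is done after the shift"""
    s=sense(); r=rot(s['tool_rot']); d=r.inv().apply(np.array(p)-s['position'])/10
    x=r.apply([1,0,0]); y0=np.arctan2(x[1],x[0]); t=np.degrees((y0-yaw+np.pi)%(2*np.pi)-np.pi)
    print('t',round(s['t'],2),'pos',s['position'].round(1),'yaw',round(y0,4),'shift cm',d.round(2),'turn',t.round(2),'w',round(s['gripper_width'],3),'gf',round(s['grip_force'],1),'F',s['ft_force'].round(1),'tilt',np.degrees(np.arccos(-r.apply([0,0,1])[2])).round(2))
E
python3 - <<'E'
from h import *
from scipy.optimize import least_squares as ls
def T(p,L): c,s=np.cos(p[2]),np.sin(p[2]); L=np.array(L,float); return np.c_[p[0]+c*L[:,0]-s*L[:,1],p[1]+s*L[:,0]+c*L[:,1],L[:,2]]
C=[[100,120,150],[100,-120,150],[-100,-120,150],[-100,120,150]]
t=np.array([[279.6,201.6],[347.6,186.6],[361.6,241.1],[292.6,258.1]])
s=np.array([[252,204.4],[287.6,243.3],[239.3,265.6],[204.5,222]])
f=lambda p:np.r_[(proj('top',T(p,C))-t).ravel(),(proj('side',T(p,C))-s).ravel()]
r=ls(f,[450,-200,.2],loss='soft_l1',f_scale=.3);u=r.x;print('unit',u,f(u).round(1))
h=lambda p:np.r_[proj('top',p)-[325.4,231.2],proj('side',p)-[235.9,223.6]]
r=ls(h,[478,-226,206]);print('pull',r.x,h(r.x))
print('in unit',rot([np.cos(u[2]/2),0,0,np.sin(u[2]/2)]).inv().apply(r.x-np.r_[u[:2],0]))
delta([r.x[0],r.x[1],270],u[2])
E
```

```text
unit [ 5.14794994e+02 -2.18977948e+02  2.15982623e-01] [-0.4 -0.5  0.1 -0.7  1.6  2.3  0.5  1.3  0.3 -1.   2.1 -0.5 -0.9  0.1
 -0.3 -0.3]
pull [ 478.54519216 -223.50985025  203.78664484] [-0.06324232  0.32481798  0.34011249 -0.05566017]
in unit [-36.37880377   3.34198886 203.78664484]
t 0.1 pos [ 130.6 -533.7  197.4] yaw 0.2399 shift cm [ 41.17 -21.88  -7.22] turn 1.37 w 0.999 gf 0.0 F [-0.3  0.1  0.5] tilt 0.08
```

```bash
python3 -m handwheel '[[[1,-0.5,-3.6,1.4,8.5],[3,-1.5,-3.6,0,8.5],[4,-2.2,0,0,8.5],[4,-2.2,0,0,8.5],[4,-2.2,0,0,8.5],[5,-2.7,0,0,8.5],[5,-2.7,0,0,8.5],[5,-2.7,0,0,8.5],[5,-2.6,0,0,8.5],[3.5,-1.8,0,0,8.5],[1.7,-0.8,0,0,8.5],[0,0,0,0,8.5]]]' 40
python3 - <<'E'
from h import *
import cv2
from workcell import eyes
a=eyes.get_image('top')['img'][180:270,270:370,::-1];s=eyes.get_image('side')['img'][120:290,170:300,::-1]
import numpy as np
cv2.imwrite('pics/c2.png',np.hstack([cv2.resize(a,(400,360),interpolation=3),cv2.resize(s,(275,360),interpolation=3)]))
delta([478.5,-224,187],.216)
E
```

```text
t: 1.6
position: [486.4, -231.6, 269.6]
tool_rot: [-0.0, 0.994, 0.108, -0.0]
ft_force: [-0.4, -0.4, 0.1]
gripper_width: 0.998
grip_force: 0.0
t 1.7 pos [ 485.4 -232.7  269.8] yaw 0.2146 shift cm [-0.48 -0.99  8.28] turn -0.08 w 0.996 gf 0.0 F [-0.1 -0.1 -0.4] tilt 0.06
```

View pics/c2.png

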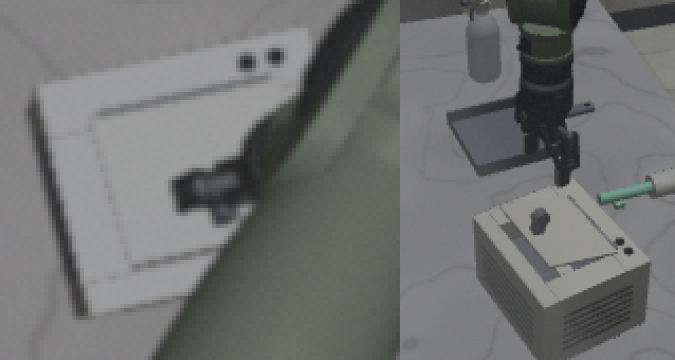

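```bash
python3 -m handwheel '[[[-0.5,-1,0,0,8.5],[0,0,2.2,0,6],[0,0,2.5,0,5],[0,0,2,0,5],[0,0,1.4,0,5],[0,0,0,0,5]]]' 40
python3 - <<'E'
from h import *
delta([478.5,-224,187],.216)
E
```

```text
t: 2.45
position: [478.0, -223.2, 188.4]
tool_rot: [-0.001, 0.994, 0.107, -0.001]
ft_force: [-0.5, -0.4, 0.4]
gripper_width: 0.58
grip_force: 0.0
t 2.45 pos [ 478.  -223.2  188.4] yaw 0.2145 shift cm [0.03 0.09 0.14] turn -0.09 w 0.58 gf 0.0 F [-0.5 -0.4  0.4] tilt 0.1
```

```bash
python3 -m handwheel '[[[0,0,0,0,3],[0,0,0,0,1],[0,0,0,0,1],[0,0,0,0,1],[0,0,0,0,1]]]' 40
python3 - <<'E'
from h import *
delta([478.5,-224,187],.216)
import numpy as np
al=np.r_[.21,np.linspace(.3,1.7,15)]
p=np.c_[60-108*np.cos(al)+34*np.sin(al),150.5+108*np.sin(al)+34*np.cos(al)]
print(np.c_[al[1:],np.diff(p,axis=0)/10*[1,-1]].round(2).tolist())
E
```

```text
t: 3.08
position: [479.3, -223.5, 189.2]
tool_rot: [0.0, 0.994, 0.107, 0.0]
ft_force: [-0.7, 0.3, 1.1]
gripper_width: 0.115
grip_force: 0.3
t 3.08 pos [ 479.3 -223.5  189.2] yaw 0.2154 shift cm [-0.09  0.03  0.22] turn -0.04 w 0.115 gf 0.3 F [-0.7  0.3  1.1] tilt 0.03
[[0.3, 0.54, -0.86], [0.4, 0.69, -0.9], [0.5, 0.78, -0.82], [0.6, 0.85, -0.74], [0.7, 0.92, -0.65], [0.8, 0.98, -0.56], [0.9, 1.04, -0.46], [1.0, 1.08, -0.35], [1.1, 1.11, -0.24], [1.2, 1.12, -0.13], [1.3, 1.13, -0.02], [1.4, 1.13, 0.1], [1.5, 1.11, 0.21], [1.6, 1.09, 0.32], [1.7, 1.05, 0.42]]
```

Run:
```python
import cv2,numpy as np
from workcell import eyes
s=eyes.get_image('side')['img'][170:270,190:290,::-1]
cv2.imwrite('pics/c3.png',cv2.resize(s,(600,600),interpolation=3))
from h import *
print(proj('side',np.array(sense()['position'])))
```

```text
[236.44892796 226.69660125]
```

View pics/c3.png

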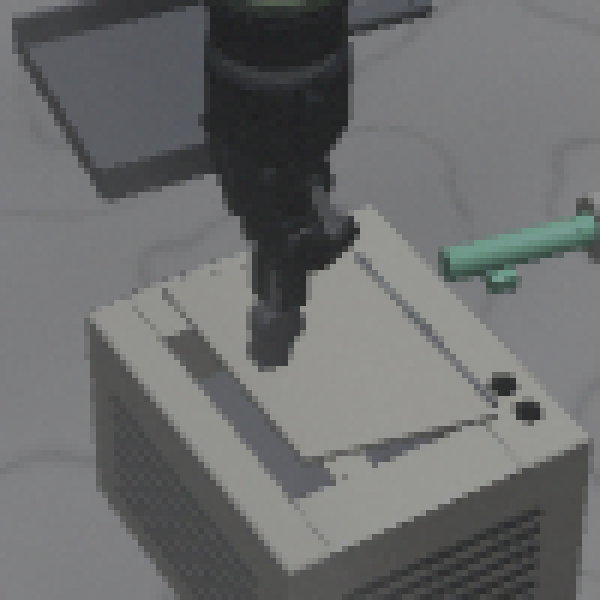

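```bash
python3 -m handwheel '[[[0,0,0,0,0],[0,0,0,0,0],[0,0,0,0,0]]]' 40
python3 - <<'E'
from h import *
u=[514.8,-219,.216]
def W(l): c,s=np.cos(u[2]),np.sin(u[2]); return np.array([u[0]+c*l[0]-s*l[1],u[1]+s*l[0]+c*l[1],l[2]])
S=lambda p:((proj('side',p)-[190,170])*6).round()
print('hinge',S(W([60,82,150])),S(W([60,-82,150])))
for a in(.0,.1,.2,.3): print(a,'flapfront',S(W([60-132*np.cos(a),-82,150.5+132*np.sin(a)])),S(W([60-132*np.cos(a),82,150.5+132*np.sin(a)])),'well',S(W([-70,-75,150])))
E
```

```text
t: 3.5
position: [479.1, -223.3, 189.0]
tool_rot: [-0.0, 0.994, 0.107, -0.0]
ft_force: [-0.1, -0.3, 0.8]
gripper_width: -0.005
grip_force: 0.0
hinge [350. 256.] [501. 421.]
0.0 flapfront [300. 508.] [158. 331.] well [296. 499.]
0.1 flapfront [301. 491.] [158. 314.] well [296. 499.]
0.2 flapfront [304. 472.] [160. 296.] well [296. 499.]
0.3 flapfront [309. 453.] [164. 278.] well [296. 499.]
```

```bash
cat >> h.py <<'E'
K={'top':0.,'side':0.}
def projd(c,p,k=None):
    k=K[c] if k is None else k
    f,cx,cy,e,q=CAM[c]; F=192/np.tan(np.radians(f/2)); z=(proj(c,p)-[cx,cy])/F
    return z*(1+k*(z**2).sum(-1,keepdims=True))*F+[cx,cy]
def T(p,L): c,s=np.cos(p[2]),np.sin(p[2]); L=np.array(L,float); return np.c_[p[0]+c*L[:,0]-s*L[:,1],p[1]+s*L[:,0]+c*L[:,1],L[:,2]]
E
python3 - <<'E'
from h import *
from scipy.optimize import least_squares as ls
C=[[100,120,150],[100,-120,150],[-100,-120,150],[-100,120,150]]
t=np.array([[279.6,201.6],[347.6,186.6],[361.6,241.1],[292.6,258.1]])
s=np.array([[252,204.4],[287.6,243.3],[239.3,265.6],[204.5,222]])
def f(p,n=0):
    a=(projd('top',T(p,C),p[3])-t).ravel();b=(projd('side',T(p,C),p[4])-s).ravel()
    return a if n==1 else b if n==2 else np.r_[a,b]
for n in(0,1,2):
    r=ls(f,[450,-200,.2,0,0],args=(n,));print(n,r.x.round(3),r.fun.round(1))
u=ls(f,[450,-200,.2,0,0]).x
h=lambda p:np.r_[projd('top',p,u[3])-[325.4,231.2],projd('side',p,u[4])-[235.9,223.6]]
r=ls(h,[478,-226,206]);print('pull',r.x,h(r.x))
# finger tip check
print(projd('side',[479.3,-223.5,189.2],0),proj('top',[485.4,-232.7,270.]))
E
```

```text
0 [ 5.13638e+02 -2.22141e+02  2.16000e-01 -3.35000e-01 -5.97000e-01] [ 0.5 -0.2 -0.6 -0.3 -0.6  1.2  1.   0.9  0.3 -0.5  1.7 -0.4 -0.7 -0.4
  0.2  0. ]
1 [ 5.15325e+02 -2.21190e+02  2.15000e-01 -2.80000e-01  0.00000e+00] [ 0.2 -0.7 -0.6 -0.8 -0.4  1.   0.7  0.5]
2 [ 5.10940e+02 -2.25217e+02  2.18000e-01  0.00000e+00 -1.03100e+00] [-0.2  0.2  1.1 -0.2 -0.8 -0.6  0.   0.6]
pull [ 477.02288154 -226.22491074  205.96264587] [-0.04029679  0.21622898  0.2238668  -0.03748139]
[236.46945053 226.69303115] [332.00447793 227.45182969]
```

```bash
python3 -m handwheel '[[[0,0,-2,0,8.5],[0,0,-4,0,8.5],[0,0,-4,0,8.5],[-5,5,-4,0,8.5],[-6,6,-1,0,8.5],[-6,6,0,0,8.5],[0,0,0,0,8.5]]]' 40
python3 - <<'E'
import cv2,numpy as np
from workcell import eyes,sense
I=eyes.get_image('top')['img'][:,:,::-1];S=eyes.get_image('side')['img'][:,:,::-1]
cv2.imwrite('pics/t4.png',I);cv2.imwrite('pics/s4.png',S)
cv2.imwrite('pics/c4.png',np.hstack([cv2.resize(I[180:270,270:370],(400,360),interpolation=3),cv2.resize(S[190:280,200:300],(400,360),interpolation=3)]))
print(sense()['position'])
E
```

```text
t: 4.38
position: [380.2, -377.3, 326.8]
tool_rot: [0.0, 0.995, 0.104, -0.0]
ft_force: [-0.1, 0.3, 0.2]
gripper_width: 0.994
grip_force: 0.0
[ 382.09581399 -374.26496565  326.89047744]
```

View pics/c4.png

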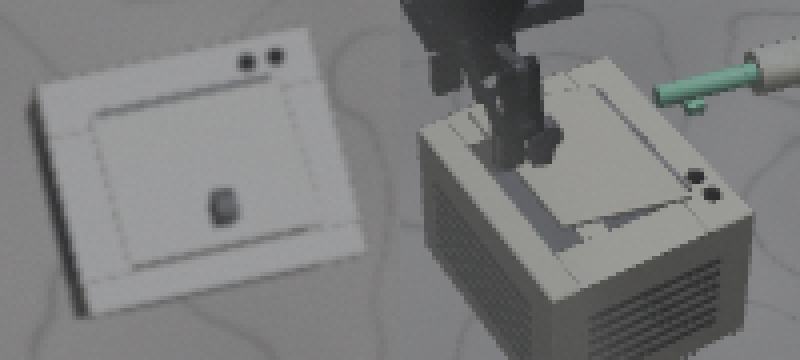

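Run:
```python
from h import *
for nm,p,(ox,oy,sc,x0) in [('c2near',[494,-274,283],(170,120,2.118,400)),('c2far',[476.5,-192,283],(170,120,2.118,400)),
 ('c3near',[482,-236,189],(190,170,6,0)),('c3far',[476.5,-210,189],(190,170,6,0)),
 ('c4near',[391,-416,340],(200,190,4,400)),('c4far',[373,-333,340],(200,190,4,400)),('c4tcp',[382,-374,327],(200,190,4,400))]:
    q=proj('side',p); print(nm,q.round(1),((q-[ox,oy])*sc+[x0,0]).round())
```

```text
c2near [245.7 214.3] [560. 200.]
c2far [232.6 199.7] [533. 169.]
c3near [238.4 229. ] [290. 354.]
c3far [234.5 224.3] [267. 326.]
c4near [227.  238.7] [508. 195.]
c4far [212.8 220.9] [451. 123.]
c4tcp [219.8 232.8] [479. 171.]
```

Run:
```python
from h import *
import cv2
def crop(f,c,o,w,h,sc,P):
    I=cv2.resize(cv2.imread(f)[o[1]:o[1]+h,o[0]:o[0]+w],None,fx=sc,fy=sc,interpolation=3)
    for p,col in P:
        q=((proj(c,p)-o+.5)*sc).round().astype(int); print(c,q); cv2.drawMarker(I,tuple(map(int,q)),col,0,9,1)
    return I
P=[([391,-416,340],(0,0,255)),([373,-333,340],(0,255,0)),([382,-374,327],(255,255,0)),([382,-374,427],(255,0,255))]
a=crop('pics/t4.png','top',np.array([300,210]),100,110,4,P); b=crop('pics/s4.png','side',np.array([170,140]),90,110,4,P)
cv2.imwrite('pics/c5.png',np.hstack([a,b]))
```

```text
top [410 193]
top [295 220]
top [346 207]
top [394 205]
side [230 397]
side [173 325]
side [201 373]
side [197 266]
```

View pics/c5.png

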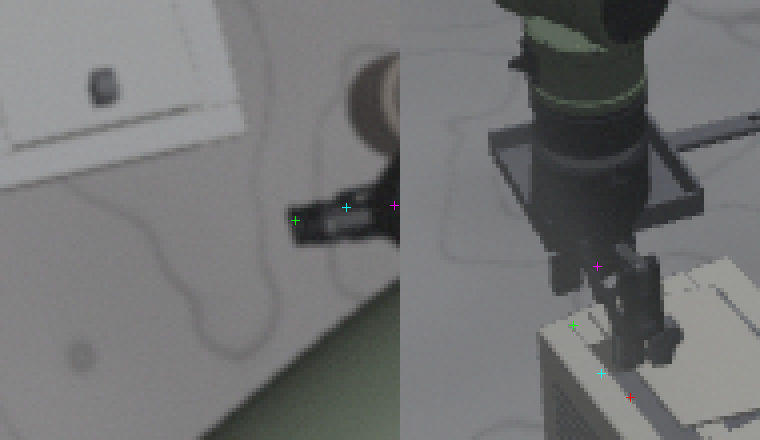

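Run:
```python
from h import *
from scipy.optimize import least_squares as ls
def tri(t,s,k=(0,0)):
    h=lambda p:np.r_[projd('top',p,k[0])-t,projd('side',p,k[1])-s]
    r=ls(h,[450,-200,200]);return r.x.round(1),r.fun.round(1)
for k in((0,0),(-.3,-.3)):
    print('farfinger',tri([376.2,266.2],[210.75,212.5],k),'pull',tri([325.4,231.2],[235.9,223.6],k))
print('start near,far',proj('side',[141,-575,211]),proj('side',[120.6,-493,211]),proj('top',[141,-575,211]),proj('top',[120.6,-493,211]))
# unit base front-right corner etc: side c1 (562-400,342)/3.27 
for L in ([-100,-120,0],[100,-120,0],[-100,120,0]): print(proj('side',T([514.8,-221,.216],[L])))
print('obs',[190+162/3.273,190+340/3.273],[190+317/3.273,190+270/3.273],[190+52/3.273,190+200/3.273])
import cv2
cv2.imwrite('pics/c6.png',np.hstack([cv2.resize(cv2.imread('pics/side0.png')[280:350,110:180],(420,420),interpolation=3),cv2.resize(cv2.imread('pics/top0.png')[320:384,410:480],(350,320),interpolation=3)[:, :].copy() if 0 else cv2.resize(cv2.imread('pics/top0.png')[320:384,410:474],(384,384),interpolation=3)[:420].copy().__class__((420,384,3),np.uint8)*0+0]) if 0 else cv2.resize(cv2.imread('pics/side0.png')[280:350,110:180],(420,420),interpolation=3))
```

```text
farfinger (array([ 368.3, -331.5,  372.1]), array([ 0. , -0.1, -0.1,  0. ])) pull (array([ 478.5, -223.5,  203.8]), array([-0.1,  0.3,  0.3, -0.1]))
farfinger (array([ 362.8, -342.1,  381.7]), array([ 0.2, -1. , -1. ,  0.1])) pull (array([ 477.2, -225.9,  205.9]), array([-0. ,  0.2,  0.2, -0. ]))
start near,far [151.01012271 339.36347381] [138.32815502 315.55130332] [444.510593   341.22868225] [418.25133183 348.40555559]
[[238.62528464 296.08832771]]
[[286.83845726 272.88010428]]
[[206.34006815 251.68021335]]
obs [239.49587534372137, 293.880232202872] [286.8530400244424, 272.4931255728689] [205.8875649251451, 251.1060189428659]
```

Run:
```python
from h import *
delta([478,-226,240],.216)
```

```text
t 4.47 pos [ 382.1 -374.3  326.9] yaw 0.2136 shift cm [ 12.51 -12.45   8.7 ] turn -0.14 w 0.996 gf 0.0 F [-0.6  0.2 -1. ] tilt 0.05
```

```bash
python3 -m handwheel '[[[4,-4,0,0,5],[4,-4,0,0,5],[3,-3,2,0,5],[1.5,-1.45,2.7,0,5],[0,0,2,0,5],[0,0,2,0,5],[0,0,0,0,5]]]' 40;python3 - <<'E'
from h import *
delta([478,-226,160],.216)
E
```

```text
t: 5.35
position: [477.5, -223.3, 238.9]
tool_rot: [-0.001, 0.994, 0.109, -0.001]
ft_force: [0.2, -0.3, -0.3]
gripper_width: 0.586
grip_force: 0.0
t 5.35 pos [ 477.5 -223.3  238.9] yaw 0.2182 shift cm [0.   0.29 7.89] turn 0.12 w 0.586 gf 0.0 F [ 0.2 -0.3 -0.3] tilt 0.19
```

```bash
python3 -m handwheel '[[[0,0.2,2,0,5],[0,0,2,0,5],[0,0,2,0,5],[0,0,1,0,5],[0,0,0.5,0,5],[0,0,0.4,0,5],[0,0,0,0,5],[0,0,0,0,2],[0,0,0,0,0],[0,0,0,0,0],[0,0,0,0,0]]]' 40;python3 - <<'E'
from h import *
delta([478,-226,160],.216)
E
```

```text
t: 6.72
position: [476.7, -223.5, 160.6]
tool_rot: [-0.004, 0.994, 0.108, -0.001]
ft_force: [-4.0, 10.1, 2.6]
gripper_width: 0.203
grip_force: 42.9
t 6.72 pos [ 476.7 -223.5  160.6] yaw 0.2168 shift cm [0.07 0.27 0.05] turn 0.05 w 0.203 gf 42.9 F [-4.  10.1  2.6] tilt 0.47
```

```bash
python3 -m handwheel '[[[0,-0.15,0,0,0],[0.35,0,-0.55,0,0],[0.69,0,-0.9,0,0],[0.78,0,-0.82,0,0],[0.85,0,-0.74,0,0],[0.92,0,-0.65,0,0],[0,0,0,0,0]]]' 40;python3 - <<'E'
from h import *
delta([478,-226,160],.216)
E
```

```text
t: 7.6
position: [511.9, -215.9, 197.0]
tool_rot: [-0.003, 0.994, 0.108, -0.002]
ft_force: [-3.8, 7.4, -1.6]
gripper_width: 0.203
grip_force: 40.7
t 7.6 pos [ 511.9 -215.9  197. ] yaw 0.2166 shift cm [-3.51  0.28  3.71] turn 0.03 w 0.203 gf 40.7 F [-3.8  7.4 -1.6] tilt 0.35
```

```bash
python3 -m handwheel '[[[0.98,0,-0.56,0,0],[1.04,0,-0.46,0,0],[1.08,0,-0.35,0,0],[1.11,0,-0.24,0,0],[1.12,0,-0.13,0,0],[0,0,0,0,0]]]' 40;python3 -m handwheel '[[[1.13,0,-0.02,0,0],[1.13,0,0.1,0,0],[1.11,0,0.21,0,0],[1.09,0,0.32,0,0],[0.5,0,0.2,0,0],[0,0,0,0,0],[0,0,0,0,0]]]' 40
```

```text
t: 8.35
position: [564.0, -204.4, 214.8]
tool_rot: [-0.002, 0.994, 0.108, -0.002]
ft_force: [-4.4, 8.3, 0.6]
gripper_width: 0.2
grip_force: 40.4
t: 9.22
position: [613.4, -193.6, 207.7]
tool_rot: [-0.002, 0.994, 0.108, -0.0]
ft_force: [-2.8, 8.9, 3.8]
gripper_width: 0.2
grip_force: 42.7
```

```bash
python3 -m handwheel '[[[0,0,0,0,3],[0,0,0,0,4],[0,0,0,0,4],[0,0,-1.5,0,4],[0,0,-3,0,4],[0,0,-4,0,4],[0,0,-4,0,4],[0,0,0,0,4]]]' 40;python3 - <<'E'
from h import *
import cv2
from workcell import eyes
S=eyes.get_image('side')['img'][:,:,::-1];I=eyes.get_image('top')['img'][:,:,::-1]
cv2.imwrite('pics/s7.png',S);cv2.imwrite('pics/t7.png',I)
cv2.imwrite('pics/c7.png',cv2.resize(S[150:280,190:300],(508,600),interpolation=3))
g=T([514,-222,.216],[[-10,0,300]])[0];print(g)
delta(g,.216); delta(g,.216+np.pi/2);delta(g,.216-np.pi/2);print(sense()['joint_pos'])
E
```

```text
t: 10.22
position: [615.5, -197.5, 337.3]
tool_rot: [0.002, 0.994, 0.107, 0.004]
ft_force: [0.8, 0.2, 0.3]
gripper_width: 0.467
grip_force: 0.0
[ 504.23237442 -224.14324298  300.        ]
t 10.32 pos [ 614.  -196.8  333. ] yaw 0.2152 shift cm [-11.31   0.32   3.28] turn -0.05 w 0.469 gf 0.0 F [-0.2  0.  -0.2] tilt 0.1
t 10.32 pos [ 614.  -196.8  333. ] yaw 0.2152 shift cm [-11.31   0.32   3.28] turn -90.05 w 0.469 gf 0.0 F [-0.2  0.  -0.2] tilt 0.1
t 10.32 pos [ 614.  -196.8  333. ] yaw 0.2152 shift cm [-11.31   0.32   3.28] turn 89.95 w 0.469 gf 0.0 F [-0.2  0.  -0.2] tilt 0.1
[-4.24555337e-01  4.78275770e-01  3.75690165e-01  1.46650199e+00
 -6.86309314e-05  2.50188622e+00]
```

View pics/c7.png

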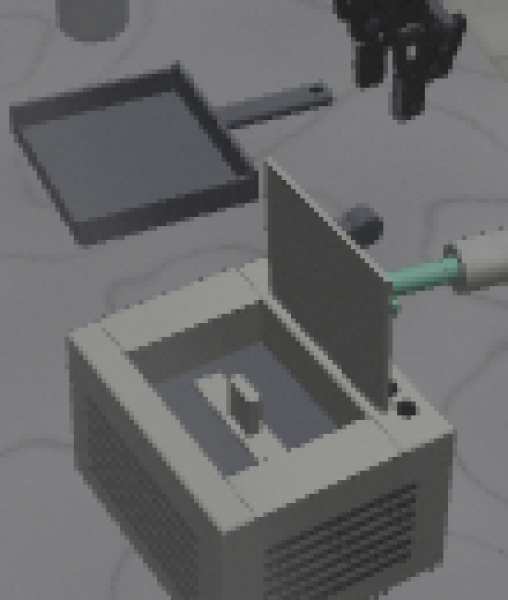

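```bash
python3 - <<'E'
from h import *
p=atz('side',242.8,234.4,146);print('tab',p)
inv=lambda p,u:T([0,0,-u[2]],[[p[0]-u[0],p[1]-u[1],0]])[0][:2]
u=[514,-222,.216]
for q in(p,[613.4,-193.6],[476.7,-223.5]):print(inv(q,u))
# hinge center from arc: fit
E
python3 -m handwheel '[[[-4,0,-2,-10,5],[-4,0,0,-10,5],[-2.5,2,0,-10,5],[0,0,0,-10,5],[0,0,0,-10,5],[0,0,0,-10,5],[0,0,0,-10,5],[0,0,0,-10,5],[0,0,0,-10,5],[0,0,0,0,5]]]'
python3 - <<'E'
from h import *
g=T([514,-222,.216],[[-10,0,300]])[0]; delta(g,.216+np.pi/2)
E
```

```text
tab [ 502.15288057 -223.0791846   146.        ]
[-11.80311816   1.48501844]
[103.17700836   6.43622145]
[-36.75472987   6.52915247]
t: 11.58
position: [526.7, -250.3, 350.9]
tool_rot: [-0.001, 0.628, 0.778, -0.0]
ft_force: [0.1, -0.8, -1.0]
gripper_width: 0.586
grip_force: 0.0
t 11.57 pos [ 526.7 -250.3  350.9] yaw 1.784 shift cm [ 3.03 -1.63  5.1 ] turn -0.16 w 0.586 gf 0.0 F [ 0.1 -0.8 -1. ] tilt 0.13
```

```bash
python3 -m handwheel '[[[3,-1.6,2,0,5],[0,0,3,0,5],[0,0,0,0,5]]]'
python3 - <<'E'
from h import *
g=T([514,-222,.216],[[-10.5,5,88]])[0]; delta(g,.216+np.pi/2)
E
```

```text
t: 11.95
position: [503.5, -223.6, 299.8]
tool_rot: [-0.003, 0.628, 0.778, -0.0]
ft_force: [-0.6, 0.0, -1.1]
gripper_width: 0.585
grip_force: 0.0
t 11.95 pos [ 503.5 -223.6  299.8] yaw 1.784 shift cm [ 0.36  0.08 21.18] turn -0.16 w 0.585 gf 0.0 F [-0.6  0.  -1.1] tilt 0.29
```

```bash
python3 -m handwheel '[[[0.4,0.1,3,0,5],[0,0,4,0,5],[0,0,4,0,5],[0,0,3,0,5],[0,0,2.5,0,5],[0,0,2,0,5],[0,0,0,0,5]]]'
python3 - <<'E'
from h import *
g=T([514,-222,.216],[[-10.5,5,88]])[0]; delta(g,.216+np.pi/2)
E
```

```text
t: 12.82
position: [504.9, -220.5, 116.4]
tool_rot: [-0.001, 0.628, 0.778, -0.0]
ft_force: [0.5, 0.7, 0.7]
gripper_width: 0.588
grip_force: 0.0
t 12.82 pos [ 504.9 -220.5  116.4] yaw 1.7845 shift cm [ 0.16 -0.19  2.84] turn -0.13 w 0.588 gf 0.0 F [0.5 0.7 0.7] tilt 0.13
```

```bash
python3 -m handwheel '[[[0.1,-0.2,1,0,5],[0,0,1,0,5],[0,0,0.7,0,5],[0,0,0,0,5],[0,0,0,0,2],[0,0,0,0,0],[0,0,0,0,0],[0,0,0,0,0],[0,0,0,0,0]]]' 50
python3 - <<'E'
from h import *
g=T([514,-222,.216],[[-10.5,5,88]])[0]; delta(g,.216+np.pi/2)
E
```

```text
t: 13.95
position: [503.7, -220.2, 90.5]
tool_rot: [0.001, 0.627, 0.779, 0.0]
ft_force: [1.2, -0.1, 3.2]
gripper_width: 0.128
grip_force: 52.5
t 13.95 pos [ 503.7 -220.2   90.5] yaw 1.7862 shift cm [ 0.1  -0.08  0.25] turn -0.04 w 0.128 gf 52.5 F [ 1.2 -0.1  3.2] tilt 0.07
```

```bash
python3 -m handwheel '[[[0,0,-0.5,0,0],[0,0,-1,0,0],[0,0,-1,0,0],[0,0,-1,0,0],[0,0,-1.5,0,0],[0,0,0,0,0]]]' 60;python3 -m handwheel '[[[0,0,-1.5,0,0],[0,0,-2,0,0],[0,0,-2,0,0],[0,0,-2,0,0],[0,0,-2,0,0],[0,0,-2,0,0],[0,0,-2,0,0],[0,0,0,0,0],[0,0,0,0,0]]]' 60
python3 - <<'E'
from h import *
import cv2
from workcell import eyes
S=eyes.get_image('side')['img'][:,:,::-1]
cv2.imwrite('pics/c8.png',cv2.resize(S[100:280,150:310],(533,600),interpolation=3))
delta([546,250.4,268],.079+np.pi/2)
E
```

```text
t: 14.7
position: [504.2, -220.7, 141.8]
tool_rot: [0.002, 0.627, 0.779, 0.0]
ft_force: [-0.3, -1.8, -0.8]
gripper_width: 0.128
grip_force: 59.1
t: 15.82
position: [502.8, -219.8, 274.4]
tool_rot: [-0.0, 0.627, 0.779, -0.0]
ft_force: [-0.7, -0.8, -1.3]
gripper_width: 0.128
grip_force: 59.2
t 15.88 pos [ 502.6 -219.7  274.2] yaw 1.7862 shift cm [44.99 14.28  0.65] turn 7.81 w 0.125 gf 59.2 F [ 0.1  0.3 -1.2] tilt 0.09
```

View pics/c8.png

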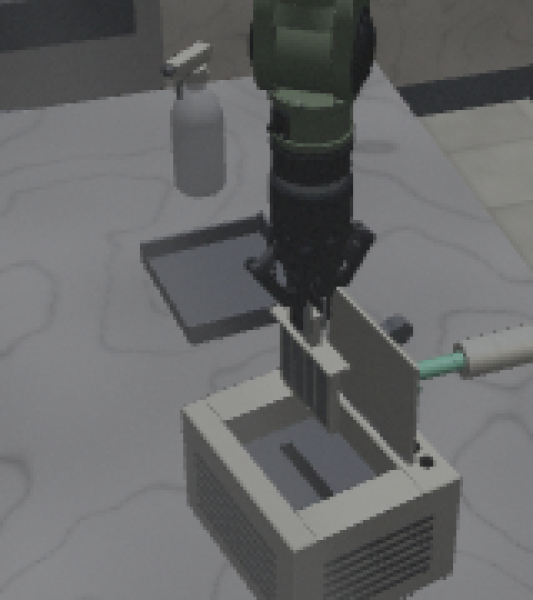

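```bash
python3 -m handwheel '[[[1.5,0,0,0,0],[3,0,0,0,0],[4,0,0,0,0],[5,0,0,0,0],[5,0,0,0,0],[5,2,0,0,0],[5,3,0,0,0],[5,3,0,0,0],[5,3,0,0,0],[4,2,0,0,0],[2,1,0,0,0],[0,0,0,0,0]]]' 60
python3 - <<'E'
from h import *
delta([546,250.4,150],.079+np.pi/2);print(sense()['joint_pos'])
E
```

```text
t: 17.38
position: [543.7, 246.5, 274.0]
tool_rot: [-0.001, 0.626, 0.78, -0.001]
ft_force: [-0.6, -0.6, -1.4]
gripper_width: 0.128
grip_force: 59.1
t 17.38 pos [543.7 246.5 274. ] yaw 1.7893 shift cm [ 0.33  0.33 12.4 ] turn 7.99 w 0.128 gf 59.1 F [-0.6 -0.6 -1.4] tilt 0.11
[3.01956506e-01 3.83181721e-01 8.38819807e-02 1.27333766e+00
 2.29068442e-04 1.65421683e+00]
```

```bash
python3 -m handwheel '[[[0.3,0.3,1,4,0],[0,0,2,4,0],[0,0,2.5,0,0],[0,0,2.5,0,0],[0,0,2.5,0,0],[0,0,1.5,0,0],[0,0,0.4,0,0],[0,0,0,0,0],[0,0,0,0,0]]]' 60
python3 - <<'E'
from h import *
import cv2
from workcell import eyes
S=eyes.get_image('side')['img'][:,:,::-1];I=eyes.get_image('top')['img'][:,:,::-1]
cv2.imwrite('pics/c9.png',np.hstack([cv2.resize(S[100:280,150:310],(400,450),interpolation=3),cv2.resize(I[140:265,140:250],(396,450),interpolation=3)]))
delta([546,250.4,150],.079+np.pi/2)
E
```

```text
t: 18.5
position: [547.8, 248.4, 152.1]
tool_rot: [0.0, 0.68, 0.733, 0.001]
ft_force: [-1.0, -0.0, -1.8]
gripper_width: 0.131
grip_force: 59.1
t 18.6 pos [547.7 248.4 152. ] yaw 1.6465 shift cm [ 0.21 -0.16  0.2 ] turn -0.19 w 0.129 gf 59.1 F [-0.5  0.  -0.9] tilt 0.09
```

View pics/c9.png

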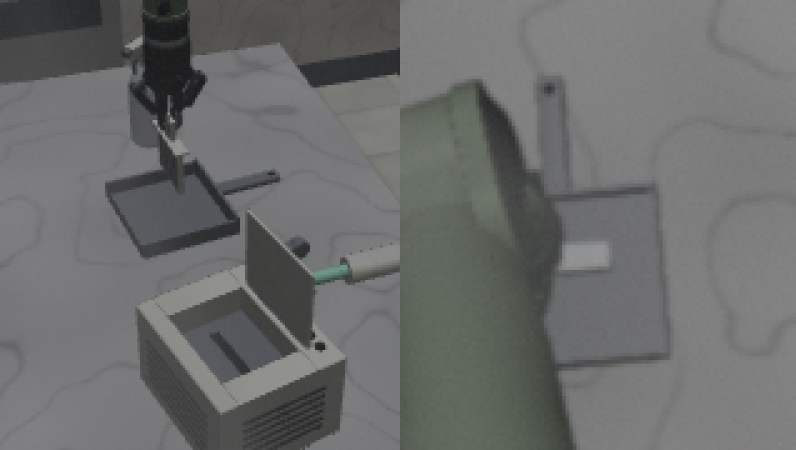

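Run:
```python
from h import *
e=atz('top',198.3,211.1,169);print('flange end',e,'centre~',e[:2]+58*np.array([-.079,.997]))
c=atz('side',150+182/2.5,100+190/2.5,82);print('lower corner near',c,'centre~',c[:2]+50*np.array([-.079,.997]))
```

```text
flange end [551.31399616 190.33954444 169.        ] centre~ [546.73199616 248.16554444]
lower corner near [555.05377782 208.67788339  82.        ] centre~ [551.10377782 258.52788339]
```

Filter centre is within about 10 mm of the pan's middle, held firmly, clear of the pan, with the flap open. Handing in.

```bash
python3 -c "
from workcell import workorder
print(workorder.close_job())"
```

```text
the job is handed in; nothing more can be done
None
```

I handed the job in with the flap standing open and the filter held upright over the pan: about 10 mm or less off its middle, lower edge about 80 mm above the work surface, no bystander visibly moved; the hand-in returned no verdict.

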